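# Find the hidden catch plate by feel and open the spares bin

## Task

The clear spares bin is latched shut, and its catch is hidden under one of the six look-alike plates in the flat top of the blue dispenser. Feel across the plates gently with the fingertips until one gives, and press it right in so that the bin tilts out by itself. Do not touch the bin, leave everything lying around where it is, and finish clear with the plate sprung back up.

Things in the scene. Friction and masses are not known exactly. Their poses are not given: they have to be found in the camera images.
- unit: fixed blue steel dispenser, 190 (x) x 300 (y) x 150 mm high; origin at its underside's centre, x to its back, z up. In its flat top, six 49 mm square recesses (two rows of three) hold look-alike aluminium plates 46.5 mm square, their tops 2 mm below the panel's face. Five are rigid blanks; one, differing each time, is a sprung push plate that unlatches the bin in the front (-x) face
- catch (a joint): travel of the hidden push plate, in m: 0 at rest, 0.006 fully in, straight down. It starts to move at about 2.5 N and is fully in at 6 N; the catch lets go at about 0.004; it springs back when released
- bin (a joint): tilt of the clear plastic bin (232 mm wide, 112 mm high) in the unit's front, in rad: 0 shut and latched, 0.55 tilted fully out. It is hinged at its lower front edge, 12 mm above the shelf; once unlatched a spring tilts it out to the unit's -x side in 1 to 2 s, and it stays out
- plate_1 (a point): centre of the top face of one of the six plates (148 mm above the shelf), front row, at x -48, y -62 mm in the unit's frame; axes as the unit's
- plate_2 (a point): centre of the top face of one of the six plates (148 mm above the shelf), front row, at x -48, y 0 mm in the unit's frame; axes as the unit's
- plate_3 (a point): centre of the top face of one of the six plates (148 mm above the shelf), front row, at x -48, y 62 mm in the unit's frame; axes as the unit's
- plate_4 (a point): centre of the top face of one of the six plates (148 mm above the shelf), back row, at x 14, y -62 mm in the unit's frame; axes as the unit's
- plate_5 (a point): centre of the top face of one of the six plates (148 mm above the shelf), back row, at x 14, y 0 mm in the unit's frame; axes as the unit's
- plate_6 (a point): centre of the top face of one of the six plates (148 mm above the shelf), back row, at x 14, y 62 mm in the unit's frame; axes as the unit's
- tyre_lever: bystander: loose brushed aluminium tyre lever, 130 x 18 x 6 mm, lying along the back edge of the unit's top panel; origin at its underside's centre, x along it
- patch_tin: bystander: loose small round tin, 38 mm across, 20 mm high, green with a yellow lid, standing at the +y end of the unit's top panel; origin at its underside's centre
- mat: bystander: red hard silicone mat square, 130 x 130 x 5 mm; origin at its underside's centre
- wrench: bystander: loose wrench, 110 mm long, lying on the red mat; origin at its underside, x along it
- tin_box: bystander: closed tin box, 103 x 143 x 59 mm; origin at its underside's centre
- jar: bystander: glass jar with a lid, 60 mm across, 85 mm high; origin at its underside's centre
- screwdriver: bystander: loose screwdriver, 180 mm long; origin at its underside, x along it

How it is judged:
On the way:
1. the hidden plate is pressed in (value of joint catch above 0.003 m), for 0.05 s.
At the end, for the whole second after the job is handed in: the bin is tilted out by more than 0.45 rad of its 0.55 and the push plate is back up (less than 2 mm in) (value of joint bin above 0.45 rad and value of joint catch below 0.002 m); the robot touches nothing.
It fails at once if a thing lying around is lifted or moved by more than 20 mm (distance of any of tyre_lever, patch_tin, mat, wrench, tin_box, jar, screwdriver from where it was at the start of the episode above 0.02 m).
It fails at once if the robot touches the bin (contact force between any of the fingers, the arm and bin above 1 N).
It fails at once if the robot jabs something with more than 60 N (contact force between any of the fingers, the arm and anything else above 60 N).
It also fails if it takes over 56 s, if anything falls off the work surface, if the arm or the gripper's body presses on something with over 40 N, if the wrist force passes 120 N, or if a joint passes its speed limit or range.

## Robot

A 6-joint arm with a two-finger parallel gripper is mounted at the origin on the work surface. World frame = base frame: x ahead of the robot, y to its left, z up, the work surface at z = 0. Lengths are in m, angles in rad, forces in N, time in s.
With the tool pointing down it reaches from about 0.275 to 0.75 m from the base axis. Payload 10.2 kg.
Tool frame: the origin (TCP) lies at the very end of the fingers, on their centre line; the grasp point (between the pads) lies 19 mm behind it; z points along the fingers, y is the direction in which the jaws open and shut (so a half turn about z gives the same grasp; the last joint's range is limited). The gripper opens to 88 mm and grips with 3 to 60 N. Pads are 18 mm wide; open, the fingers measure 123 mm over their backs; the gripper's body (75 mm by 187 mm) begins 45 mm behind the grasp point.
Start: joints at [-1.35, 0.313, 1.498, -0, 1.331, -0.223], TCP at [0.225, -0.474, 0.239] pointing down, gripper open.
Joint ranges: [-2.94, 2.94], [-0.97, 2.17], [0.19, 2.56], [-1.23, 4.37], [0.02, 3.11], [-2.88, 2.88]. Speed limits (rad/s): [2.39, 2.39, 3.01, 3.14, 3.14, 3.14].

## Interface

Orientations are given as a unit quaternion [x, y, z, w].
In Python, from rig import status, vision, job_done, finder gives the robot as it stands.
- The arm moves only by the tool servo_tool, never from a script. Its argument "increments" is one flat list of numbers, 5 for each row, row after row: the shift along the tool's x, y, z in units of 0.4 m (1.0 is 0.4 m), then the turn about the tool's z in units of 2 pi rad (1.0 is 2 pi rad), then the gripper's target within -1 to 1 (fully open at 1, half-way at 0, shut at -1). A call has exactly 8 rows; each row shifts and turns the commanded pose from where the row before left it, along the tool's axes as they then stand; what a row does not reach is not made up. A row lasts 1/8 s, in which the tool goes at most 62.5 mm and 10.7 degrees, less where a joint would pass 70% of its speed; a pose out of reach is approached as far as the arm can. A call with a number of a shift or a turn outside -1 to 1 is refused whole. A call with a gripper value outside its range is refused whole. The fingers move at their own pace and stop on an object; "squeeze" is the grip in N (left out, the last holds). Time passes only in rows, so rows that do not move let the fingers close, or fill a call up. It gives the time, the measured TCP pose, the force and the opening at its end, in the units of the state.
- status.get_obs(): the state, without advancing time (a new reading comes with each control period).
- vision.grab_frame(name): name is "scene" or "top" or "wrist"; returns a dict with "frame" (420x560x3 uint8, blue, green, red), "fx", "fy", "cx", "cy" (pixels), "R" (3x3) and "t" (3): a world point X has camera coordinates R X + t. Camera axes: x right, y down, z forward; pixel columns grow to the right and rows downward; lengths in m; the calibration is good to about 2 mm. A picture is of the moment at which its call begins. There is no depth.
- job_done(): hands the job in, once; it reports no verdict.
Trained networks look in the newest picture that a camera, given by its name, has taken for a name from the list of things; names that differ only in an ending like _2 or _b are one class to them, and where a whole thing is asked for, a point or a joint stands for the part that bears it (a point fixed in the world has none). Each returns a list of dicts, best first, with "conf" (0 to 1); they miss things now and then, are a little off and sometimes report something else, mostly with a low value. They report only what shows in the picture. A call takes as long as a camera call.
- finder.cut_out(label, camera): "region" (420x560 bool, what is visible of it) and "rect" ([left, top, right, bottom] in pixels, round what is visible of it).
- finder.tip_of(label, camera): "position" ([column, row] in pixels: a listed point, or the origin of a listed thing).
The state is a dict: "time": time; "joint_pos": joint angles; "joint_vel": joint speeds; "joint_torque": joint torques, N m; "tcp_pos": TCP position; "tcp_rot": TCP orientation; "force": force on the tool from outside, world axes, zero at the start; "moment": the same for the moment, N m; "grip_width": finger opening in m.
Only numpy, scipy, OpenCV 4.12 (cv2) and the standard library are available. Lean on these libraries where they do the work, as an engineer would, in place of code of your own. Each camera call takes 0.05 s, during which the arm holds its last target. There are 200 camera calls.

## Working session

There is one attempt and no reset: what is moved stays moved. The work goes in short steps, Python scripts to look and compute and a tool call to move; the robot and the scene stay as the last step left them, time stands still between calls to the robot, and variables do not carry over. Pictures are saved under pics/ and viewed, about 8 in all and at most 12, crops included, and the job is handed in when it is done.

Besides the shell and the picture viewer there is one more tool, called after "Request:" as name(argument=value, ...), one argument or row to a line, values as JSON. servo_tool: Moves the arm, as the interface text tells. Shifts and turns lie within -1 to 1; 1 stands for 0.4 m of shift or 2 pi rad of turn. Its arguments: {"type":"object","properties":{"increments":{"type":"array","items":{"type":"number"}},"squeeze":{"type":"number"}},"required":["increments"]}

```bash
mkdir -p pics; cat > h.py <<'E'
import numpy as np, cv2
from rig import status, vision, finder
def ray(f,px,z):
    R=np.array(f["R"]);t=np.array(f["t"]);c=-R.T@t
    d=R.T@np.array([(px[0]-f["cx"])/f["fx"],(px[1]-f["cy"])/f["fy"],1])
    return c+d*(z-c[2])/d[2]
def proj(f,X):
    p=np.array(f["R"])@np.array(X)+np.array(f["t"])
    return np.array([f["fx"]*p[0]/p[2]+f["cx"],f["fy"]*p[1]/p[2]+f["cy"]])
E
python3 - <<'E'
from h import *
o=status.get_obs();print(o)
ims=[]
for n in("top","scene"):
    f=vision.grab_frame(n);cv2.imwrite(f"pics/{n}0.png",f["frame"])
    for l,z in(("plate_1",.148),("unit",0),("tyre_lever",.15),("patch_tin",.15)):
        for d in finder.tip_of(l,n):print(n,l,round(d["conf"],2),np.round(d["position"],1),ray(f,d["position"],z).round(4))
E
```

```text
{'time': 0.0, 'joint_pos': array([-1.35037954e+00,  3.13430714e-01,  1.49842251e+00, -1.46996121e-05,
        1.33099975e+00, -2.23375611e-01]), 'joint_vel': array([8.56668855e-05, 8.90933288e-04, 4.82044106e-05, 6.35995545e-04,
       4.28614709e-04, 6.11920560e-04]), 'joint_torque': array([-1.96555998e-04, -4.02212405e+01, -2.52268678e+01,  6.94179232e-02,
        3.53022083e-02, -1.16623978e-04]), 'tcp_pos': array([ 0.22536066, -0.47390067,  0.23817643]), 'tcp_rot': array([ 9.75481309e-01,  2.20081389e-01, -6.20613052e-06, -6.30166543e-04]), 'force': array([-0.52325984, -0.25978575,  0.1089296 ]), 'moment': array([-0.0162951 ,  0.00839234, -0.02641263]), 'grip_width': 0.08813025309912184}
top plate_1 0.86 [245.5 191.6] [0.5294 0.0997 0.148 ]
top plate_1 0.84 [294.1 196.5] [ 0.5315 -0.0311  0.148 ]
top plate_1 0.75 [264.4 190.4] [0.5388 0.0498 0.148 ]
top plate_1 0.68 [272.  190.4] [0.5412 0.0296 0.148 ]
top plate_1 0.63 [245.8 165. ] [0.6038 0.1092 0.148 ]
top plate_1 0.6 [289.7 175.1] [ 0.5895 -0.0127  0.148 ]
top unit 0.62 [271.  191.2] [0.5787 0.0399 0.    ]
top tyre_lever 0.8 [277.4 145.7] [0.6686 0.0304 0.15  ]
top tyre_lever 0.27 [291.  171.8] [ 0.5985 -0.0151  0.15  ]
top tyre_lever 0.17 [438.5 288.3] [ 0.3353 -0.4222  0.15  ]
top patch_tin 0.65 [224.8 172.6] [0.575  0.1623 0.15  ]
scene plate_1 0.83 [292.1 212.2] [ 0.5431 -0.0297  0.148 ]
scene plate_1 0.75 [323.5 216. ] [0.5975 0.0395 0.148 ]
scene plate_1 0.7 [330.2 194.2] [0.5395 0.1019 0.148 ]
scene plate_1 0.6 [343.3 207.5] [0.5994 0.1057 0.148 ]
scene plate_1 0.57 [309.9 199.7] [0.5285 0.0388 0.148 ]
scene plate_1 0.55 [304.7 226.1] [ 0.6015 -0.0248  0.148 ]
scene unit 0.69 [317.4 241.2] [0.5806 0.0454 0.    ]
scene tyre_lever 0.74 [334.3 231.5] [0.6571 0.034  0.15  ]
scene patch_tin 0.47 [355.1 191.3] [0.5672 0.1711 0.15  ]
scene patch_tin 0.27 [310.7 200. ] [0.5319 0.0391 0.15  ]
```

View pics/top0.png

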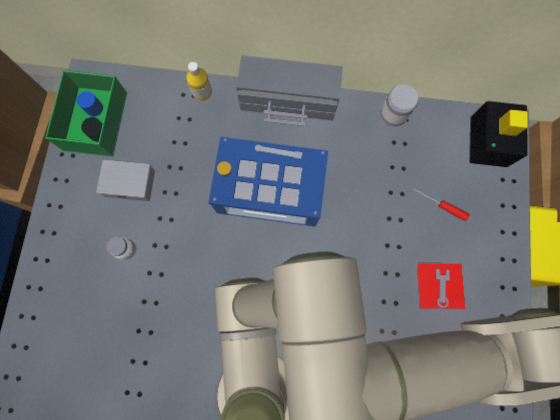

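View pics/scene0.png

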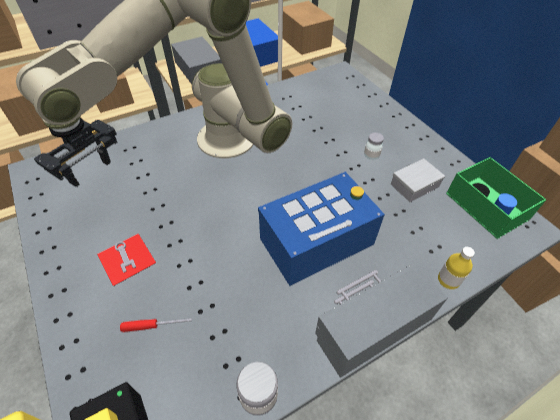

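```bash
cat > fit.py <<'E'
from h import *
from scipy.optimize import least_squares
P=np.array([(x,y,.148) for x in(-.048,.014) for y in(-.062,0,.062)])
def world(p):
    c,s=np.cos(p[2]),np.sin(p[2]); return np.c_[p[0]+c*P[:,0]-s*P[:,1],p[1]+s*P[:,0]+c*P[:,1],P[:,2]]
def fit(cams,p0):
    obs=[]
    for n in cams:
        f=vision.grab_frame(n);b=f["frame"].astype(int)
        m=((b.max(2)-b.min(2)<45)&(b.min(2)>130)).astype(np.uint8)
        N,_,st,ce=cv2.connectedComponentsWithStats(m,connectivity=4)
        q=[ce[i] for i in range(1,N) if st[i,4]>60]
        for i,X in enumerate(world(p0)):
            u=proj(f,X);d=[np.linalg.norm(u-v) for v in q]
            if min(d)<(9 if n!="wrist" else 40):obs.append((f,i,q[int(np.argmin(d))],n))
    r=lambda p:np.concatenate([proj(f,world(p)[i])-v for f,i,v,_ in obs])
    s=least_squares(r,p0,loss="soft_l1");e=s.fun.reshape(-1,2)
    for (f,i,v,n),k in zip(obs,e):print(n,i+1,v.round(1),k.round(1))
    return s.x
if __name__=="__main__":
    for c in(["top"],["scene"],["top","scene"]):
        p=fit(c,[.58,.04,-.06]);print(c,p.round(4))
    W=world(p);print(W.round(4))
    o=status.get_obs()
    print("yaw turn to unit (rad)",p[2]-2*np.arctan2(o["tcp_rot"][1],o["tcp_rot"][0]))
E
python3 fit.py
```

```text
top 1 [289.1 196.3] [ 0. -0.]
top 2 [266.2 193.2] [-0.1  0. ]
top 3 [243.2 190.2] [ 0. -0.]
top 4 [292.1 174.3] [-0. -0.]
top 5 [269.4 171.3] [-0.  0.]
top 6 [246.7 168.3] [0.1 0. ]
['top'] [ 0.5796  0.0434 -0.0172]
scene 1 [292.7 207.4] [ 0.1 -0. ]
scene 2 [311.5 199.5] [0.  0.1]
scene 3 [329.5 192. ] [-0.   0.1]
scene 4 [304.1 222.8] [-0. -0.]
scene 5 [323.2 214.5] [-0.  -0.1]
scene 6 [341.6 206.3] [-0.1 -0. ]
['scene'] [ 0.5783  0.0421 -0.0183]
top 1 [289.1 196.3] [0.2 0.2]
top 2 [266.2 193.2] [0.1 0.3]
top 3 [243.2 190.2] [0.2 0.2]
top 4 [292.2 174.3] [0.1 0.3]
top 5 [269.5 171.2] [0.2 0.3]
top 6 [246.7 168.3] [0.3 0.2]
scene 1 [292.7 207.4] [0.4 0.1]
scene 2 [311.5 199.5] [0.3 0.1]
scene 3 [329.5 192. ] [0.3 0.1]
scene 4 [304.1 222.8] [0.4 0.1]
scene 5 [323.2 214.5] [0.3 0. ]
scene 6 [341.6 206.3] [0.3 0.1]
['top', 'scene'] [ 0.579   0.0427 -0.0176]
[[ 0.5299 -0.0184  0.148 ]
 [ 0.531   0.0436  0.148 ]
 [ 0.5321  0.1056  0.148 ]
 [ 0.5919 -0.0195  0.148 ]
 [ 0.593   0.0425  0.148 ]
 [ 0.5941  0.1045  0.148 ]]
yaw turn to unit (rad) -0.4613993409864316
```

Request:
servo_tool(
  increments=[0,0,0,0.0245,-1,0,0,0,0.0245,-1,0,0,0,0.0245,-1,0.0823,-0.128,0,0,-1,0.0823,-0.128,0,0,-1,0.0823,-0.128,0,0,-1,0.0823,-0.128,0,0,-1,0.0823,-0.128,0,0,-1],
  squeeze=10,
)

```text
time: 1.7
tcp_pos: [0.3954, -0.2194, 0.2389]
tcp_rot: [1.0, -0.009, 0.0, 0.0]
force: [0.7, 0.3, -0.7]
grip_width: 0.0104
```

Request:
servo_tool(
  increments=[0.0823,-0.128,0,0,-1,0.0823,-0.128,0,0,-1,0.0823,-0.128,0,0,-1,0.0823,-0.128,0,0,-1,0,0,0.07,0,-1,0,0,0.07,0,-1,0,0,0,0,-1,0,0,0,0,-1],
)

```text
time: 2.7
tcp_pos: [0.5304, -0.019, 0.1839]
tcp_rot: [1.0, -0.009, 0.001, 0.0]
force: [0.2, 0.3, 0.3]
grip_width: 0.0007
```

```bash
cat > s.py <<'E'
from fit import *
def rep(p=[.579,.0427,-.0176],k=1):
    o=status.get_obs();W=world(p);c,s=np.cos(p[2]),np.sin(p[2])
    d=W[k-1]-o["tcp_pos"];yaw=2*np.arctan2(o["tcp_rot"][1],o["tcp_rot"][0])
    print("t",o["time"],"tcp",o["tcp_pos"].round(4),"F",o["force"].round(2),"w",o["grip_width"],"q",o["tcp_rot"].round(4),"yaw err",p[2]-yaw)
    print("to plate",k,"tool mm",np.round(1000*np.array([c*d[0]+s*d[1],s*d[0]-c*d[1],-d[2]]),2))
E
python3 - <<'E'
from s import *
rep()
f=vision.grab_frame("wrist");cv2.imwrite("pics/w1.png",f["frame"])
for X in world([.579,.0427,-.0176]):print(proj(f,X).round(0))
E
```

```text
t 2.7 tcp [ 0.5304 -0.019   0.1839] F [0.24 0.26 0.33] w 0.0006510439568800288 q [ 1.0e+00 -9.1e-03  8.0e-04  2.0e-04] yaw err 0.0006690998079524405
to plate 1 tool mm [-0.5  -0.55 35.92]
[283. 241.]
[170. 241.]
[ 57. 241.]
[283. 126.]
[158. 127.]
[ 32. 127.]
```

View pics/w1.png

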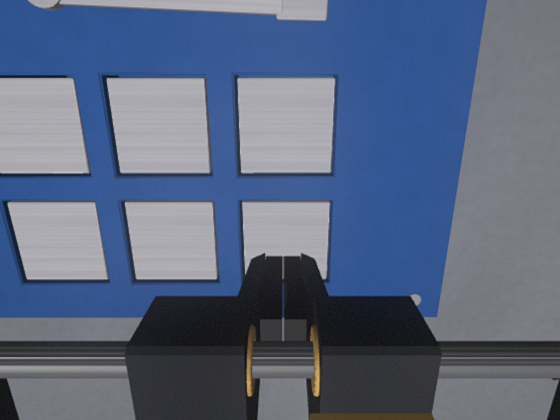

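Request:
servo_tool(
  increments=[0,0,0.0275,0,-1,0,0,0.0275,0,-1,0,0,0.0275,0,-1,0,0,0.0035,0,-1,0,0,0.0035,0,-1,0,0,0.0035,0,-1,0,0,0,0,-1,0,0,0,0,-1],
)

```text
time: 3.75
tcp_pos: [0.5299, -0.0188, 0.1483]
tcp_rot: [1.0, -0.009, 0.001, 0.0]
force: [-13.9, 2.8, 30.3]
grip_width: 0.0007
```

```bash
python3 -c "
from s import *
rep()"
```

```text
t 3.75 tcp [ 0.5299 -0.0188  0.1483] F [-13.9    2.78  30.26] w 0.0006711973948902956 q [ 1.0e+00 -8.8e-03  6.0e-04  4.0e-04] yaw err -2.0603728796191045e-05
to plate 1 tool mm [-0.02 -0.33  0.34]
```

Request:
servo_tool(
  increments=[0,0,-0.025,0,-1,0,-0.155,0,0,-1,0,0,0,0,-1,0,0,0.015,0,-1,0,0,0.0025,0,-1,0,0,0.0025,0,-1,0,0,0.0025,0,-1,0,0,0,0,-1],
)

```text
time: 4.75
tcp_pos: [0.5312, 0.0427, 0.1484]
tcp_rot: [1.0, -0.01, 0.0, -0.0]
force: [-8.4, 3.9, 20.9]
grip_width: 0.0006
```

Plate 2 is rigid too (20.9 N). On to plate 3.

Request:
servo_tool(
  increments=[0,0,-0.025,0,-1,0,-0.155,0,0,-1,0,0,0,0,-1,0,0,0.015,0,-1,0,0,0.0025,0,-1,0,0,0.0025,0,-1,0,0,0.005,0,-1,0,0,0,0,-1],
)

```text
time: 5.75
tcp_pos: [0.5323, 0.1042, 0.1484]
tcp_rot: [1.0, -0.009, 0.0, 0.001]
force: [-7.7, -3.4, 16.5]
grip_width: 0.0003
```

Request:
servo_tool(
  increments=[0,0,-0.025,0,-1,0.155,0,0,0,-1,0,0,0,0,-1,0,0,0.015,0,-1,0,0,0.0025,0,-1,0,0,0.0025,0,-1,0,0,0.005,0,-1,0,0,0,0,-1],
)

```text
time: 6.75
tcp_pos: [0.5939, 0.1042, 0.1472]
tcp_rot: [1.0, -0.009, 0.0, 0.0]
force: [-2.9, 0.0, 5.8]
grip_width: 0.0008
```

```bash
python3 -c "
from s import *
rep(k=6)"
```

```text
t 6.75 tcp [0.5939 0.1042 0.1472] F [-2.94  0.02  5.77] w 0.0007754378845381883 q [ 1.     -0.0089  0.      0.    ] yaw err 0.0002553595362931489
to plate 6 tool mm [ 0.21 -0.28 -0.84]
```

Plate 6 gives (1.1 mm lower at a low force). I'll press it in.

Request:
servo_tool(
  increments=[0,0,0.0025,0,-1,0,0,0.0025,0,-1,0,0,0.0025,0,-1,0,0,0.0025,0,-1,0,0,0.002,0,-1,0,0,0,0,-1,0,0,0,0,-1,0,0,0,0,-1],
)

```text
time: 7.75
tcp_pos: [0.5939, 0.1042, 0.1424]
tcp_rot: [1.0, -0.009, 0.0, 0.0]
force: [-4.4, 0.2, 6.3]
grip_width: 0.0008
```

```bash
python3 - <<'E'
from s import *
rep(k=6)
a=[vision.grab_frame(n)["frame"] for n in("scene","top")]
cv2.imwrite("pics/press.png",np.hstack([cv2.resize(a[0][130:330,180:460],None,fx=1.4,fy=1.4),cv2.resize(a[1][110:310,140:420],None,fx=1.4,fy=1.4)]))
E
```

```text
t 7.75 tcp [0.5939 0.1042 0.1424] F [-4.42  0.19  6.27] w 0.0007617749618838811 q [ 1.     -0.0089  0.      0.    ] yaw err 0.00025778720353394555
to plate 6 tool mm [ 0.16 -0.26 -5.57]
```

View pics/press.png

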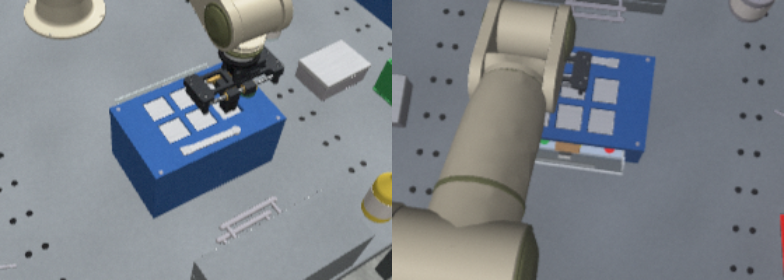

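The picture shows plate 6 pressed in and the bin tilting out at the front, with its contents visible (around 580,150 in the right half). I'll lift off and move aside.

Request:
servo_tool(
  increments=[0,0,-0.05,0,-1,0,0,-0.13,0,-1,0,0,-0.05,0,-1,0,0.14,0,0,-1,0,0.14,0,0,-1,0,0.14,0,0,-1,0,0.14,0,0,-1,0,0.14,0,0,-1],
)

```text
time: 8.85
tcp_pos: [0.5889, -0.1776, 0.2338]
tcp_rot: [1.0, -0.009, 0.0, 0.0]
force: [0.4, 0.1, 0.0]
grip_width: 0.0001
```

Request:
servo_tool(
  increments=[0,0.14,0,0,-1,0,0.14,0,0,-1,0,0.14,0,0,-1,0,0,0,0,-1,0,0,0,0,-1,0,0,0,0,-1,0,0,0,0,-1,0,0,0,0,-1],
)

```text
time: 9.85
tcp_pos: [0.5863, -0.3433, 0.2339]
tcp_rot: [1.0, -0.009, 0.0, 0.0]
force: [-0.0, 0.0, 0.9]
grip_width: 0.0007
```

```bash
python3 - <<'E'
from s import *
rep(k=6)
a=[vision.grab_frame(n)["frame"] for n in("scene","top")]
cv2.imwrite("pics/end.png",np.hstack([cv2.resize(a[0][130:330,180:460],None,fx=1.4,fy=1.4),cv2.resize(a[1][110:310,140:420],None,fx=1.4,fy=1.4)]))
for l,n in(("tyre_lever","top"),("patch_tin","top"),("tyre_lever","scene"),("patch_tin","scene")):
    d=finder.tip_of(l,n);print(l,n,[(round(x["conf"],2),np.round(x["position"],1)) for x in d[:1]])
p=fit(["top","scene"],[.579,.0427,-.0176])
E
```

```text
t 9.85 tcp [ 0.5863 -0.3433  0.2339] F [-0.03  0.01  0.9 ] w 0.0007047571115897408 q [ 1.0e+00 -8.6e-03  1.0e-04  1.0e-04] yaw err -0.00031894670028080607
to plate 6 tool mm [-8.0000e-02 -4.4779e+02  8.5940e+01]
tyre_lever top [(0.6, array([278. , 147.2]))]
patch_tin top []
tyre_lever scene [(0.6, array([334.4, 229.2]))]
patch_tin scene [(0.69, array([354.6, 193.6]))]
top 1 [291.2 194.2] [-1.7  2. ]
top 3 [242.6 189.1] [1.1 1.3]
top 4 [292.2 174.3] [ 0.2 -0. ]
top 5 [269.4 171.3] [0.3 0.1]
top 6 [246.8 168.4] [0.3 0.2]
scene 1 [292.7 207.4] [0.4 0.4]
scene 2 [311.5 199.5] [0.2 0.3]
scene 3 [329.5 192. ] [0.2 0.2]
scene 4 [304.1 222.8] [0.5 0.3]
scene 5 [323.2 214.5] [0.4 0.2]
scene 6 [341.6 206.3] [0.2 0.1]
```

View pics/end.png

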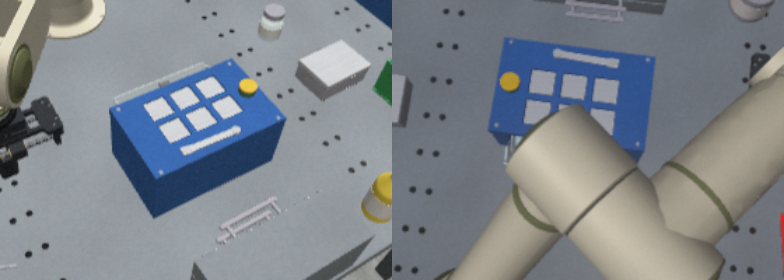

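The lever and tin are in place and the plate is back in its original image position. The arm hides the bin in the top view, so I'll move towards the start pose to check the tilt.

Request:
servo_tool(
  increments=[-0.14,0.055,0,0,-1,-0.14,0.055,0,0,-1,-0.14,0.055,0,0,-1,-0.14,0.055,0,0,-1,-0.14,0.055,0,0,-1,0,0,0,0,-1,0,0,0,0,-1,0,0,0,0,-1],
)

```text
time: 11.25
tcp_pos: [0.3052, -0.4483, 0.2337]
tcp_rot: [1.0, -0.008, 0.0, -0.0]
force: [1.2, 1.8, -0.8]
grip_width: 0.0005
```

```bash
python3 - <<'E'
from s import *
rep(k=6)
f=vision.grab_frame("top")
# bin top rim line at tilt a, hinge at unit x=-.095..; rim .112 above hinge
p=[.579,.0427,-.0176];c,s=np.cos(p[2]),np.sin(p[2])
for a in(0,.45,.55):
    x,z=-.097-.112*np.sin(a),.012+.112*np.cos(a)
    print(a,[proj(f,[p[0]+c*x-s*y,p[1]+s*x+c*y,z]).round(1) for y in(-.116,.116)])
for x in finder.cut_out("bin","top")[:2]:print(x["conf"],x["rect"])
for l in("tyre_lever","patch_tin"):print(l,[(round(x["conf"],2),np.round(x["position"],1)) for x in finder.tip_of(l,"top")[:1]])
cv2.imwrite("pics/end2.png",cv2.resize(f["frame"][130:250,190:350],None,fx=4,fy=4,interpolation=cv2.INTER_CUBIC))
E
```

```text
t 11.25 tcp [ 0.3052 -0.4483  0.2337] F [ 1.17  1.78 -0.85] w 0.00045529610905014776 q [ 1.0e+00 -8.2e-03  1.0e-04 -0.0e+00] yaw err -0.0012874920995911525
to plate 6 tool mm [ 279.07 -557.72   85.68]
0 [array([306.5, 218.8]), array([221.8, 207.4])]
0.45 [array([304.1, 237.1]), array([219.4, 225.6])]
0.55 [array([303.5, 241. ]), array([219. , 229.5])]
0.75 [217.7, 207.2, 308.4, 235.3]
tyre_lever [(0.67, array([278.3, 148.6]))]
patch_tin [(0.68, array([225.2, 173.6]))]
```

View pics/end2.png

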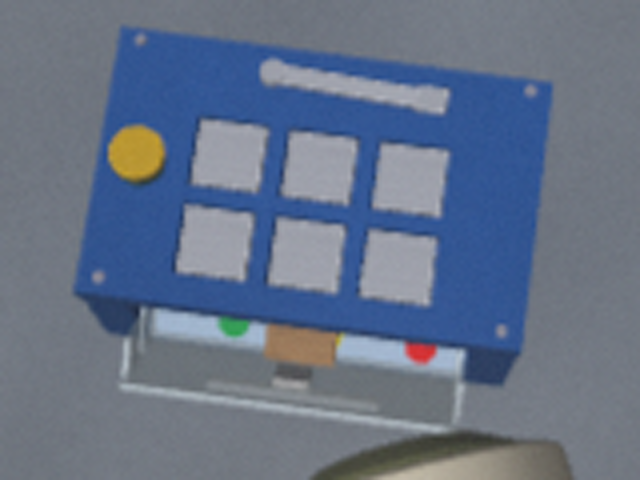

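Request:
servo_tool(
  increments=[0,0,0,0,-1,0,0,0,0,-1,0,0,0,0,-1,0,0,0,0,-1,0,0,0,0,-1,0,0,0,0,-1,0,0,0,0,-1,0,0,0,0,-1],
)

```text
time: 12.45
tcp_pos: [0.3042, -0.4488, 0.2337]
tcp_rot: [1.0, -0.009, 0.0, -0.0]
force: [-0.4, -0.1, -0.2]
grip_width: 0.0005
```

```bash
python3 - <<'E'
from s import *
f=vision.grab_frame("top")
a=cv2.imread("pics/end2.png");b=cv2.resize(f["frame"][130:250,190:350],None,fx=4,fy=4,interpolation=cv2.INTER_CUBIC)
for n,i in(("before",a),("now",b)):
    g=i.astype(int).sum(2)
    print(n,[380+int(g[380:430,c].argmax()) for c in(160,220,280,340,400)])
print(cv2.absdiff(a,b)[300:430,100:300].mean(),status.get_obs()["force"])
E
```

```text
before [390, 399, 407, 415, 423]
now [390, 398, 407, 415, 423]
1.2500512820512821 [0.00650597 0.32968857 0.49420039]
```

```bash
python3 -c "
from rig import job_done
print(job_done())"
```

```text
the job is handed in; nothing more can be done
None
```

The hidden catch was under plate 6 (back row, +y end). I pressed it in, the bin tilted out by itself, and I handed the job in.

- **Feeling the plates:** I felt them in the order 1, 2, 3, 6. Plates 1 to 3 were rigid, with a peak of about 30 N up and 14 N sideways on plate 1 and 16–21 N up on the other two. Plate 6 gave at about 6 N. I pressed it to roughly 6 mm, about full travel, then lifted off.
- **Last checks:**
  - The arm was clear, with forces around 0.5 N.
  - Plate 6 was back at its original position in the images. That position can't show a millimetre or so of height, so the spring-back isn't measured directly.
  - The tyre lever was within about 1–3 pixels of its starting position in the networks' readings, about 7 mm at most. The tin was also within 1–2.5 pixels. I did not re-measure the other loose things, and the tool stayed well above them.
- **Bin tilt:** the bin was out and not moving between two pictures about a second apart. My estimate from its rim is only about 0.46–0.50 rad, because I had to assume where the hinge sits. That is just above the 0.45 limit and below the 0.55 full stop, so I couldn't confirm it was fully out.

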